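Take the spent argon filters off the spectrometer's gas manifold

TASK

The argon filters are spent. With all of them still on the manifold, first swing the red gas lever fully over to its off side (away from where it leans now); then lift every filter straight up off the rail against its sprung catch and stand them upright in a neat row on the return shelf, each centred on the pad of its own colour and square to it. Leave the tube rack, flask and beaker where they are.

Things in the scene. Friction and masses are not known exactly. Their poses are not given: they have to be found in the camera images.
- manifold: Grey gas manifold fixed on the bench: base plate 130 (x) x 320 (y) mm, 15 mm thick. Origin: centre of its underside. Up to four filters stand on the plate (undersides 15 mm above the origin) astride its rail, at x = 0 and y = -124, -62, 0 or +62 mm, in any order; 13 mm high blocks between them (2 mm clearance) stop them sliding along the rail.
- rail_mid (a point): Middle of the aluminium rail's top edge: an upright blade 6.5 mm thick, standing 16 mm above the manifold's plate, running 250 mm along the manifold's y axis. A filter lifted 30 mm is clear of the rail and its catch.
- catch_mid (a point): Middle of the row of sprung catches, on the +x side of the rail, one per filter: a steel nose 12 mm thick sits over the bead on the filter's foot. A straight upward pull of about 11 to 18 N makes it spring back and the filter comes free. Catches and the pipe behind them stand up to 41 mm above the bench, 20 to 83 mm behind the rail.
- gas_lever (a joint): Argon shut-off lever on the manifold's +y end: hinge along the manifold's y, pivot 37 mm above the bench at manifold x = 0, y = 130 mm. 0 rad = leaning 0.5 rad towards the manifold's -x side (gas on), 1.0 rad = leaning 0.5 rad to its +x side (fully over, gas off). Moves with about 1 N at the tip and stays where it is left. Starts between 0 and 0.25.
- gas_lever_tip (a point): Centre of the red ball (26 mm diameter) at the lever's end, 80 mm from its pivot.
- shelf: Low grey return shelf fixed on the bench: board 150 mm (x) x 310 mm (y), its top 50 mm above the bench. Origin: centre of its underside on the bench; y along the row.
- filter_blue: Loose blue filter, 160 g, 92 mm high; may be absent. Origin: centre of its underside, z up. Heavy steel feet 37.5 (x) x 36 (y) mm, 24 mm high, with an 8.5 mm slot along y that straddles the rail and a bead standing out 5 mm on the +x side; blue body of the same plan up to 60 mm; on top a blue grip fin 14 mm thick (x), 30 mm long (y), from 60 to 92 mm height, to pinch across x.
- filter_green: Loose green filter, 160 g, 92 mm high; may be absent. Origin: centre of its underside, z up. Heavy steel feet 37.5 (x) x 36 (y) mm, 24 mm high, with an 8.5 mm slot along y that straddles the rail and a bead standing out 5 mm on the +x side; green body of the same plan up to 60 mm; on top a green grip fin 14 mm thick (x), 30 mm long (y), from 60 to 92 mm height, to pinch across x.
- filter_yellow: Loose yellow filter, 160 g, 92 mm high; may be absent. Origin: centre of its underside, z up. Heavy steel feet 37.5 (x) x 36 (y) mm, 24 mm high, with an 8.5 mm slot along y that straddles the rail and a bead standing out 5 mm on the +x side; yellow body of the same plan up to 60 mm; on top a yellow grip fin 14 mm thick (x), 30 mm long (y), from 60 to 92 mm height, to pinch across x.
- filter_orange: Loose orange filter, 160 g, 92 mm high; may be absent. Origin: centre of its underside, z up. Heavy steel feet 37.5 (x) x 36 (y) mm, 24 mm high, with an 8.5 mm slot along y that straddles the rail and a bead standing out 5 mm on the +x side; orange body of the same plan up to 60 mm; on top a orange grip fin 14 mm thick (x), 30 mm long (y), from 60 to 92 mm height, to pinch across x.
- pad_blue: Flat blue colour pad on top of the shelf, 60 (x) x 54 (y) mm, under 1 mm thick and not felt by things standing on it. Origin: its centre, at the shelf's top face. The four pads lie in one row 64 mm apart, in any order, squared with the shelf.
- pad_green: Flat green colour pad on top of the shelf, 60 (x) x 54 (y) mm, under 1 mm thick and not felt by things standing on it. Origin: its centre, at the shelf's top face. The four pads lie in one row 64 mm apart, in any order, squared with the shelf.
- pad_yellow: Flat yellow colour pad on top of the shelf, 60 (x) x 54 (y) mm, under 1 mm thick and not felt by things standing on it. Origin: its centre, at the shelf's top face. The four pads lie in one row 64 mm apart, in any order, squared with the shelf.
- pad_orange: Flat orange colour pad on top of the shelf, 60 (x) x 54 (y) mm, under 1 mm thick and not felt by things standing on it. Origin: its centre, at the shelf's top face. The four pads lie in one row 64 mm apart, in any order, squared with the shelf.
- tube_rack: Bystander: blue tube rack with orange-capped tubes, 100 x 170 mm, 94 mm high, origin at the centre of its underside. Leave alone.
- flask: Bystander: stoppered greenish glass flask, 62 mm across, 135 mm high, origin at the centre of its underside. Leave alone.
- beaker: Bystander: clear beaker, 70 mm across, 90 mm high, origin at the centre of its underside. Leave alone.
Mind the look-alikes: they are no part of the job. Leave any white look-alike of the filter_yellow alone.

How it is judged:
On the way:
1. the gas lever is fully over to off while every filter is still on the rail (value of joint gas_lever above 0.85 rad and z of each of filter_blue, filter_green, filter_yellow, filter_orange in the frame of manifold below 0.025 m and horizontal distance between each of filter_blue, filter_green, filter_yellow, filter_orange and manifold below 0.15 m), for 0.2 s.
At the end, for the whole second after the job is handed in: The lever is over (above 0.85 rad) and every filter present stands on the shelf, centred on the pad of its own colour within 12 mm, upright (0.1 rad), square to the pad within 0.2 rad (either way round), at rest (value of joint gas_lever above 0.85 rad and horizontal distance between filter_blue and pad_blue below 0.012 m and z of filter_blue in the frame of pad_blue between -0.006 and 0.006 m and angle between each of filter_blue, filter_green, filter_yellow, filter_orange's own z axis and vertical below 0.1 rad and angle between the x axis of filter_blue and the x axis of pad_blue, either way round below 0.2 rad and linear speed of each of filter_blue, filter_green, filter_yellow, filter_orange below 0.03 m/s and horizontal distance between filter_green and pad_green below 0.012 m and z of filter_green in the frame of pad_green between -0.006 and 0.006 m and angle between the x axis of filter_green and the x axis of pad_green, either way round below 0.2 rad and horizontal distance between filter_yellow and pad_yellow below 0.012 m and z of filter_yellow in the frame of pad_yellow between -0.006 and 0.006 m and angle between the x axis of filter_yellow and the x axis of pad_yellow, either way round below 0.2 rad and horizontal distance between filter_orange and pad_orange below 0.012 m and z of filter_orange in the frame of pad_orange between -0.006 and 0.006 m and angle between the x axis of filter_orange and the x axis of pad_orange, either way round below 0.2 rad); the robot touches nothing.
It fails at once if the tube rack is disturbed (moved more than 30 mm or tipped) (distance of tube_rack from where it was at the start of the episode above 0.03 m or angle between tube_rack's own z axis and vertical above 0.4 rad).
It fails at once if the flask is disturbed (moved more than 30 mm or tipped) (distance of flask from where it was at the start of the episode above 0.03 m or angle between flask's own z axis and vertical above 0.4 rad).
It fails at once if the beaker is disturbed (moved more than 30 mm or tipped) (distance of beaker from where it was at the start of the episode above 0.03 m or angle between beaker's own z axis and vertical above 0.4 rad).
Of filter_blue, filter_green, filter_yellow, filter_orange only 3 to 4 are there at a start; the rules pass over those that are not, and their reading is None.
At some moment in a run one of filter_blue, filter_green, filter_yellow, filter_orange may be knocked a few centimetres aside while the robot is not near it.
It also fails if it takes over 210 s, if anything falls off the work surface, if the arm or the gripper's body presses on something with over 40 N, if the wrist force passes 120 N, or if a joint passes its speed limit or range.

ROBOT

A 7-joint arm with a two-finger parallel gripper is mounted at the origin on the work surface. World frame = base frame: x ahead of the robot, y to its left, z up, the work surface at z = 0. Lengths are in m, angles in rad, forces in N, time in s.
With the tool pointing down it reaches from about 0.4 to 0.85 m from the base axis. Payload 4.5 kg.
Tool frame: the origin (TCP) lies between the finger pads; the fingertips stand r.tip_reach ahead of it and the grasp point (between the pads) lies 3 mm ahead of it (r.tip_reach is the distance from the TCP to the fingertips, in m); z points along the fingers, y is the line along which they close (so a half turn about z gives the same grasp; the last joint's range is limited). The gripper opens to 88 mm and grips with 3 to 60 N. Pads are 18 mm wide; open, the fingers measure 123 mm over their backs; the gripper's body (75 mm by 187 mm) begins 45 mm behind the grasp point.
Start: joints at [-1.153, 0.689, -0.195, 1.565, 0.157, 0.902, -0.215], TCP at [0.234, 0.58, 0.261] pointing down, gripper open.
Joint ranges: [-3.01, 3.01], [-0.46, 2.08], [-1.47, 1.51], [0.13, 2.56], [-1, 4.14], [0.04, 2.09], [-2.66, 2.66]. Speed limits (rad/s): [2.57, 2.57, 3.14, 3.14, 3.14, 3.14, 3.14].

INTERFACE

Orientations are given as a unit quaternion [x, y, z, w].
In Python, from plant import r gives the robot as it stands.
- The arm moves only by the tool step_arm, never from a script. Its argument "motion" is a list of rows, each an object with "dp": the shift along the tool's x, y, z in mm, a list of three; "twist": the turn, a rotation vector about the tool's x, y, z in rad, a list of three; "hand": the opening, from -1 (shut) to 1 (fully open). In form: [{"dp": [dx, dy, dz], "twist": [rx, ry, rz], "hand": hand}, ...]. A call has 1 to 5 rows; each row is the pose to reach, as a shift and turn from the pose commanded when the call began, along the tool's axes at that moment; what a row does not reach only later rows make up. A row lasts 1/8 s, in which the tool goes at most 62.5 mm and 10.7 degrees, less where a joint would pass 70% of its speed; a pose out of reach is approached as far as the arm can. A call with a gripper value outside its range is refused whole. The fingers move at their own pace and stop on an object; "force" is the grip in N (left out, the last holds). Time passes only in rows, so rows that repeat a pose let the fingers close. It gives the time, the measured TCP pose, the force, the opening and the grip force at its end, in the units of the state.
- r.get_state(): the state, without advancing time (a new reading comes with each control period).
- r.snapshot(name): name is "scene" or "top"; returns a dict with "pixels" (480x640x3 uint8, red, green, blue), "depth" (480x640 float32, m along the optical axis (not along the pixel's ray), 0 where there is no reading), "fx", "fy", "cx", "cy" (pixels), "xyz" and "orientation" of the camera in the world. Camera axes: x right, y down, z forward; pixel columns grow to the right and rows downward; lengths in m; the calibration is good to about 2 mm. A picture is of the moment at which its call begins.
- r.finish_job(): hands the job in; it is judged then, once.
Trained networks look in the newest picture that a camera, given by its name, has taken for a name from the list of things; names that differ only in an ending like _2 or _b are one class to them, and where a whole thing is asked for, a point or a joint stands for the part that bears it (a point fixed in the world has none). Each returns a list of dicts, best first, with "score" (0 to 1); they miss things now and then, are a little off and sometimes report something else, mostly with a low value. They report only what shows in the picture. A call takes as long as a camera call. They do not tell look-alikes from the thing itself.
- r.search_frame(camera, thing): "at" ([x, y, z] in m, in the coordinates of the camera as it stood for that picture, good to about 4 mm: the middle of the surface that is visible of it).
The state is a dict: "clock": time; "q": joint angles; "qd": joint speeds; "joint_torque": joint torques, N m; "tool_pos": TCP position; "eef_rot": TCP orientation; "contact_force": force on the tool from outside, world axes, zero at the start; "moment": the same for the moment, N m; "opening": opening from 0.0 (shut) to 1.0 (fully open); "finger_force": force on a finger pad.
Only numpy, scipy, OpenCV 4.12 (cv2) and the standard library are available. Lean on these libraries where they do the work, as an engineer would, in place of code of your own. Each camera call takes 0.05 s, during which the arm holds its last target. There are 200 camera calls.

## Working session

There is one attempt and no reset: what is moved stays moved. The work goes in short steps, Python scripts to look and compute and a tool call to move; the robot and the scene stay as the last step left them, time stands still between calls to the robot, and variables do not carry over. Pictures are saved under pics/ and viewed, at most 14 in all, crops included, and the job is handed in when it is done.

Besides the shell and the picture viewer there is one more tool, called after ">>>" as a command line: name --argument value ..., lists and objects as JSON in quotes. step_arm: Moves the arm, as the interface text tells. Its arguments: {"type":"object","properties":{"motion":{"type":"array"},"force":{"type":"number"}},"required":["motion"]}

```bash
mkdir -p pics; ls; cat > h.py <<'E'
import numpy as np, cv2
from scipy.spatial.transform import Rotation as R
from plant import r
def snap(cam,fn=None):
    s=r.snapshot(cam)
    if fn: cv2.imwrite('pics/'+fn,cv2.cvtColor(s['pixels'],cv2.COLOR_RGB2BGR))
    return s
def cloud(s):
    d=s['depth']; v,u=np.mgrid[:480,:640]
    P=np.stack([(u-s['cx'])/s['fx']*d,(v-s['cy'])/s['fy']*d,d],-1)
    W=P@R.from_quat(s['orientation']).as_matrix().T+np.array(s['xyz'])
    W[d==0]=np.nan; return W
def w(s,p): return R.from_quat(s['orientation']).as_matrix()@np.array(p)+np.array(s['xyz'])
def px(s,p):
    c=R.from_quat(s['orientation']).as_matrix().T@(np.array(p)-np.array(s['xyz'])); return s['fx']*c[0]/c[2]+s['cx'],s['fy']*c[1]/c[2]+s['cy']
E
python3 - <<'E'
from h import *
np.set_printoptions(precision=4,suppress=True)
for c in ['top','scene']:
    s=snap(c,c+'0.png'); print(c,np.array(s['xyz']),s['fx'])
    for n in ['manifold','gas_lever_tip','rail_mid','catch_mid','shelf','filter_blue','filter_green','filter_yellow','filter_orange','pad_blue','pad_green','pad_yellow','pad_orange','tube_rack','flask','beaker']:
        for d in r.search_frame(c,n)[:2]:
            p=w(s,d['at']); print(n,round(d['score'],2),p,np.round(px(s,p)))
st=r.get_state(); print(st['tool_pos'],st['eef_rot'],R.from_quat(st['eef_rot']).as_matrix(),r.tip_reach,st['clock'],st['contact_force'])
E
```

```text
pics
top [ 0.4523 -0.0111  1.1606] 471.0730520489574
manifold 0.95 [ 0.5681 -0.1912  0.015 ] [399. 257.]
gas_lever_tip 0.57 [ 0.5181 -0.0641  0.1188] [350. 276.]
rail_mid 0.76 [ 0.5643 -0.19    0.0131] [399. 259.]
catch_mid 0.81 [ 0.5629 -0.1893  0.014 ] [398. 259.]
catch_mid 0.41 [0.5268 0.2967 0.0529] [195. 277.]
shelf 0.6 [0.5304 0.1951 0.0468] [238. 275.]
filter_green 0.83 [ 0.5519 -0.133   0.0747] [378. 262.]
filter_yellow 0.75 [ 0.4272 -0.1561  0.0643] [390. 316.]
filter_yellow 0.66 [ 0.5452 -0.1906  0.0742] [403. 264.]
filter_orange 0.67 [ 0.5429 -0.3069  0.0763] [454. 264.]
pad_blue 0.85 [0.5289 0.1664 0.0522] [250. 275.]
pad_green 0.87 [0.5292 0.1057 0.0492] [276. 274.]
pad_green 0.26 [ 0.5418 -0.3086  0.0788] [455. 265.]
pad_yellow 0.59 [0.5269 0.3006 0.0502] [194. 277.]
pad_orange 0.68 [0.5253 0.2346 0.0502] [222. 277.]
tube_rack 0.7 [ 0.7776 -0.0071  0.0896] [322. 166.]
tube_rack 0.23 [ 0.5633 -0.1905  0.0151] [399. 259.]
flask 0.88 [0.7346 0.1913 0.0447] [241. 191.]
flask 0.35 [0.5291 0.1682 0.0525] [249. 275.]
beaker 0.97 [ 0.7514 -0.2568  0.0476] [425. 180.]
beaker 0.4
[... 648 characters left out ...]
 [250. 219.]
filter_yellow 0.91 [ 0.4336 -0.1522  0.0505] [297. 200.]
filter_orange 0.77 [ 0.5591 -0.3076  0.0699] [199. 204.]
pad_blue 0.83 [0.5358 0.1652 0.0543] [437. 265.]
pad_green 0.93 [0.5347 0.1031 0.0513] [402. 257.]
pad_yellow 0.84 [0.5332 0.2959 0.0505] [516. 286.]
pad_orange 0.93 [0.5321 0.2346 0.054 ] [479. 274.]
tube_rack 0.57 [0.8235 0.0041 0.0767] [276. 343.]
tube_rack 0.39 [ 0.5288 -0.0616  0.0987] [319. 212.]
flask 0.8 [0.7563 0.1989 0.0428] [427. 370.]
beaker 0.85 [ 0.7538 -0.2363  0.0669] [165. 272.]
[0.234  0.5796 0.2607] [ 0.1907  0.9817  0.0001 -0.    ] [[-0.9273  0.3744  0.    ]
 [ 0.3744  0.9273  0.0001]
 [ 0.      0.0001 -1.    ]] 0.022 1.7 [-0.1754 -0.9744 -0.11  ]
```

View pics/top0.png

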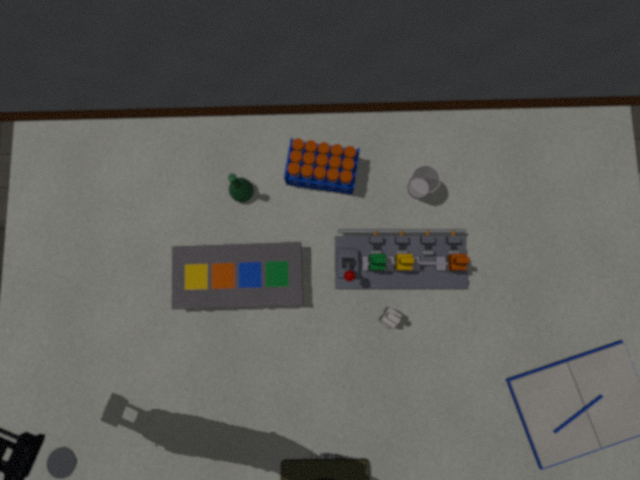

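View pics/scene0.png

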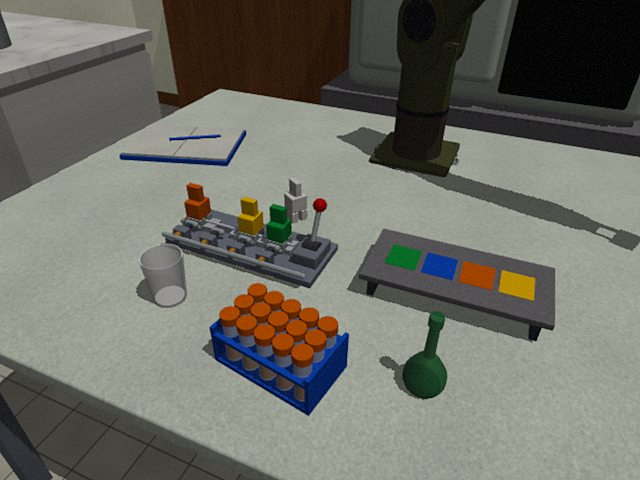

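The top view shows green (378,262), yellow (405,262) and orange (458,262) filters on the manifold. The red ball at (349,276) leans to -x, the white look-alike is at (392,317), and the pads lie left at rows ~275. Blue is absent. Next I'll measure precisely.

```bash
cat > meas.py <<'E'
from h import *
np.set_printoptions(precision=4,suppress=True)
def rect(P):
    (c,sz,a)=cv2.minAreaRect((P[:,:2]*1000).astype(np.float32)); return np.round(np.array(c)/1000,4),np.round(sz,1),round(a,2)
def masks(s):
    hsv=cv2.cvtColor(s['pixels'],cv2.COLOR_RGB2HSV); H,S,V=[hsv[...,i].astype(int) for i in range(3)]
    k=(S>130)&(V>60)
    return {'red':k&((H<5)|(H>174)),'orange':k&(H>=7)&(H<=18),'yellow':k&(H>=20)&(H<=32),'green':k&(H>45)&(H<85),'blue':k&(H>100)&(H<125)}
def run(cam='top',fn=None):
    s=snap(cam,fn); W=cloud(s); X,Y,Z=W[...,0],W[...,1],W[...,2]; M=masks(s)
    for c,m in M.items():
        for nm,reg in [('pad',m&(X>.42)&(X<.62)&(Y>.05)&(Y<.36)&(Z<.065)),
                       ('shelftop',m&(X>.42)&(X<.62)&(Y>.05)&(Y<.36)&(Z>.085)),
                       ('elsewhere',m&(X>.3)&(X<.66)&(Y>-.5)&(Y<.03)&(Z>.04))]:
            P=W[reg]
            if len(P)>8:
                print(cam,c,nm,len(P),'mean',P.mean(0),'zmax',P[:,2].max(),*rect(P))
                top=P[P[:,2]>.1-.0] if nm=='elsewhere' else P
                if nm=='elsewhere' and len(top)>5: print('   fin z>.1:',len(top),top.mean(0),*rect(top))
    return s,W
if __name__=='__main__':
    s,W=run(); X,Y,Z=W[...,0],W[...,1],W[...,2]
    for nm,m in [('shelf',(X>.4)&(X<.65)&(Y>.02)&(Y<.4)&(Z>.044)&(Z<.056)),('manifold',(X>.46)&(X<.68)&(Y>-.4)&(Y<.0)&(Z>.010)&(Z<.02)),('bench',(X>.3)&(X<.42)&(Y>.0)&(Y<.3))]:
        P=W[m]; m8=cv2.morphologyEx(m.astype(np.uint8),cv2.MORPH_OPEN,np.ones((3,3)))>0
        print(nm,len(P),P[:,2].mean(),np.median(P[:,2]),*rect(W[m8]))
    print(s['orientation'])
E
python3 meas.py; python3 -c "
from meas import *; run('scene')"
```

```text
top red elsewhere 94 mean [ 0.5196 -0.0634  0.1159] zmax 0.12494962933059628 [ 0.5194 -0.0637] [24.2 22.5] 56.8
   fin z>.1: 91 [ 0.5192 -0.0635  0.1178] [ 0.519  -0.0643] [21.9 21.7] 43.81
top orange pad 580 mean [0.5289 0.2316 0.0507] zmax 0.0563831141144413 [0.529  0.2313] [53.7 59.7] 89.74
top orange elsewhere 315 mean [ 0.5492 -0.3118  0.0809] zmax 0.11209518060950407 [ 0.5785 -0.2334] [205.7  89.8] 88.0
   fin z>.1: 88 [ 0.5493 -0.3171  0.1063] [ 0.5494 -0.3183] [28.5 13.9] 88.92
top yellow pad 585 mean [0.528  0.2955 0.0508] zmax 0.0563121396289985 [0.5279 0.2955] [60.1 53.9] 0.46
top yellow elsewhere 283 mean [ 0.5498 -0.1913  0.0829] zmax 0.1109220784995757 [ 0.5511 -0.194 ] [34.6 36.7] 88.25
   fin z>.1: 87 [ 0.5517 -0.194   0.1062] [ 0.5519 -0.1942] [14.1 27. ] 0.11
top green pad 519 mean [0.531  0.1042 0.0506] zmax 0.056098580158840505 [0.5304 0.1044] [50.5 57. ] 89.94
top green elsewhere 202 mean [ 0.5524 -0.1295  0.0861] zmax 0.11043628010272388 [ 0.5528 -0.1313] [32.1 35.6] 89.25
   fin z>.1: 76 [ 0.5539 -0.1317  0.1064] [ 0.5543 -0.1317] [27.1 11.9] 88.61
top blue pad
[... 903 characters left out ...]
yellow pad 809 mean [0.531  0.2963 0.051 ] zmax 0.05391430230457128 [0.5294 0.296 ] [61.8 55.1] 1.43
scene yellow elsewhere 712 mean [ 0.5623 -0.1888  0.0744] zmax 0.11049000581081025 [ 0.556  -0.1929] [35.4 38.6] 88.73
   fin z>.1: 100 [ 0.5574 -0.1917  0.1058] [ 0.5561 -0.1927] [13.  27.5] 1.03
scene green pad 618 mean [0.5343 0.1048 0.0514] zmax 0.05462224975051688 [0.533  0.1043] [62.4 53.7] 1.43
scene green elsewhere 249 mean [ 0.5615 -0.125   0.0818] zmax 0.10999384830971254 [ 0.5578 -0.1312] [37.6 34.6] 0.09
   fin z>.1: 66 [ 0.5576 -0.1289  0.1071] [ 0.5571 -0.1312] [11.8 28.5] 3.77
scene blue pad 685 mean [0.5328 0.1684 0.0512] zmax 0.05372343971818516 [0.531 0.168] [65.6 53.9] 0.76
```

```bash
cat > go.py <<'E'
# go.py x y z [yaw]: shift/turn (tool axes) from the present pose to tool-down pose whose y axis lies along world x turned by yaw
import sys; from h import *
np.set_printoptions(precision=4,suppress=True)
def plan(x,y,z,yaw=0.):
    st=r.get_state(); A=R.from_quat(st['eef_rot']); a=yaw
    ty=np.array([np.cos(a),np.sin(a),0]); tz=np.array([0,0,-1.]); T=R.from_matrix(np.stack([np.cross(ty,tz),ty,tz],1))
    print('t',round(st['clock'],2),'pos',np.array(st['tool_pos']),'F',np.array(st['contact_force']).round(1),'open',round(st['opening'],3),'q',np.array(st['q']).round(2))
    print('dp',(A.inv().apply(np.array([x,y,z])-np.array(st['tool_pos']))*1000).round(1),'twist',(A.inv()*T).as_rotvec().round(3))
if __name__=='__main__': plan(*map(float,sys.argv[1:]))
E
python3 go.py .45 -.064 .2 -.02
```

```text
t 1.8 pos [0.234  0.5795 0.2607] F [-0.2  0.4  0.2] open 1.003 q [-1.15  0.69 -0.19  1.57  0.16  0.9  -0.22]
dp [-441.2 -515.9   60.7] twist [ 0.    -0.     1.207]
```

>>> step_arm --motion '[{"dp": [-36,-42,0],"twist": [0,0,0.15],"hand": -1},{"dp": [-74,-84,0],"twist": [0,0,0.3],"hand": -1},{"dp": [-112,-128,0],"twist": [0,0,0.45],"hand": -1},{"dp": [-150,-172,0],"twist": [0,0,0.6],"hand": -1},{"dp": [-186,-214,0],"twist": [0,0,0.75],"hand": -1}]' --force 10

```text
clock: 2.42
tool_pos: [0.327, 0.3098, 0.261]
eef_rot: [0.539, 0.842, 0.001, 0.0]
contact_force: [0.3, 0.1, 0.1]
opening: 0.457
finger_force: 0.0
```

```bash
python3 go.py .45 -.064 .2 -.02
```

```text
t 2.42 pos [0.327  0.3098 0.261 ] F [0.3 0.1 0.1] open 0.457 q [-0.85  0.47 -0.01  2.08  0.01  0.6  -0.44]
dp [-391.   -44.8   60.9] twist [ 0.001 -0.     0.452]
```

>>> step_arm --motion '[{"dp": [-60,-7,0],"twist": [0,0,0.1],"hand": -1},{"dp": [-120,-14,0],"twist": [0,0,0.2],"hand": -1},{"dp": [-180,-21,0],"twist": [0,0,0.3],"hand": -1},{"dp": [-240,-28,0],"twist": [0,0,0.4],"hand": -1},{"dp": [-300,-35,0],"twist": [0,0,0.45],"hand": -1}]'

```text
clock: 3.05
tool_pos: [0.4224, 0.0232, 0.261]
eef_rot: [0.712, 0.702, 0.001, 0.0]
contact_force: [0.7, 1.0, -0.0]
opening: 0.004
finger_force: 0.0
```

```bash
python3 go.py .45 -.064 .116 -.02
```

```text
t 3.05 pos [0.4224 0.0232 0.261 ] F [ 0.7  1.  -0. ] open 0.004 q [-0.21  0.44  0.07  2.15 -0.06  0.55 -0.11]
dp [-86.9  28.7 145. ] twist [ 0.001 -0.     0.005]
```

>>> step_arm --motion '[{"dp": [-44,14,20],"twist": [0,0,0],"hand": -1},{"dp": [-87,28,50],"twist": [0,0,0.005],"hand": -1},{"dp": [-87,28,100],"twist": [0,0,0.005],"hand": -1},{"dp": [-87,28,145],"twist": [0,0,0.005],"hand": -1},{"dp": [-87,28,145],"twist": [0,0,0.005],"hand": -1}]'

```text
clock: 3.68
tool_pos: [0.4469, -0.0623, 0.1136]
eef_rot: [0.713, 0.701, -0.002, -0.002]
contact_force: [-0.0, 0.3, -0.6]
opening: 0.007
finger_force: 0.0
```

```bash
python3 go.py .567 -.064 .116 -.02; python3 -c "
from meas import *; run('top')" | grep -A1 red
```

```text
t 3.67 pos [ 0.4469 -0.0623  0.1136] F [-0.   0.3 -0.6] open 0.007 q [ 0.03  0.76  0.02  2.2  -0.06  0.19  0.08]
dp [  0.5 120.1  -3.1] twist [-0.006 -0.001  0.002]
top red elsewhere 22 mean [ 0.511  -0.0618  0.1168] zmax 0.12062221344577129 [ 0.5103 -0.0617] [15.2  6.4] 87.7
   fin z>.1: 22 [ 0.511  -0.0618  0.1168] [ 0.5103 -0.0617] [15.2  6.4] 87.7
```

>>> step_arm --motion '[{"dp": [0,25,-2],"twist": [0,0,0],"hand": -1},{"dp": [0,48,-2],"twist": [0,0,0],"hand": -1},{"dp": [0,70,-2],"twist": [0,0,0],"hand": -1},{"dp": [0,90,-2],"twist": [0,0,0],"hand": -1},{"dp": [0,105,-2],"twist": [0,0,0],"hand": -1}]'

```text
clock: 4.35
tool_pos: [0.555, -0.0642, 0.1207]
eef_rot: [0.713, 0.701, 0.001, 0.001]
contact_force: [-0.9, -0.4, -0.7]
opening: 0.004
finger_force: 0.5
```

>>> step_arm --motion '[{"dp": [0,5,0],"twist": [0,0,0],"hand": -1},{"dp": [0,10,0],"twist": [0,0,0],"hand": -1},{"dp": [0,14,0],"twist": [0,0,0],"hand": -1},{"dp": [0,14,0],"twist": [0,0,0],"hand": -1},{"dp": [0,14,0],"twist": [0,0,0],"hand": -1}]'

```text
clock: 4.97
tool_pos: [0.5668, -0.0646, 0.1177]
eef_rot: [0.713, 0.701, -0.0, -0.0]
contact_force: [-2.9, 0.6, 3.1]
opening: 0.007
finger_force: 1.3
```

```bash
python3 -c "
from meas import *; run('scene','lev.png')" | grep -A1 -E 'red|elsew'; python3 go.py .55 -.194 .22 -.022
```

```text
scene red elsewhere 139 mean [ 0.6014 -0.061   0.1122] zmax 0.12040343058953556 [ 0.5976 -0.0598] [19.5 28.1] 46.39
   fin z>.1: 139 [ 0.6014 -0.061   0.1122] [ 0.5976 -0.0598] [19.5 28.1] 46.39
--
scene orange elsewhere 687 mean [ 0.5606 -0.306   0.0752] zmax 0.20404441581368127 [ 0.5831 -0.1844] [301.1  98.4] 89.2
   fin z>.1: 103 [ 0.5592 -0.2858  0.1137] [ 0.5896 -0.1829] [298.2  76.2] 86.9
--
scene yellow elsewhere 754 mean [ 0.5643 -0.1811  0.0816] zmax 0.20276566875304686 [ 0.5834 -0.1234] [177.7  75.2] 81.41
   fin z>.1: 149 [ 0.5691 -0.1507  0.1318] [ 0.5889 -0.1224] [173.9  73.5] 85.64
--
scene green elsewhere 32 mean [ 0.5643 -0.1301  0.0759] zmax 0.07794412784040017 [ 0.5556 -0.1319] [29.  31.8] 88.46
scene blue pad 679 mean [0.5328 0.1684 0.0512] zmax 0.0535940511319456 [0.5317 0.1681] [63.4 53.9] 0.98
t 5.03 pos [ 0.5669 -0.0646  0.1177] F [-2.5  0.2  3. ] open 0.01 q [ 0.01  0.83  0.04  1.85 -0.06  0.47  0.07]
dp [-129.7  -14.7 -102.3] twist [-0.001 -0.     0.004]
```

>>> step_arm --motion '[{"dp": [0,4,0],"twist": [0,0,0],"hand": -1},{"dp": [0,4,0],"twist": [0,0,0],"hand": -1},{"dp": [0,-25,0],"twist": [0,0,0],"hand": -1},{"dp": [0,-40,-40],"twist": [0,0,0],"hand": 0},{"dp": [0,-40,-100],"twist": [0,0,0],"hand": 0.2}]'

```text
clock: 5.65
tool_pos: [0.5259, -0.064, 0.2175]
eef_rot: [0.714, 0.701, -0.001, -0.001]
contact_force: [1.0, -0.5, 0.3]
opening: 0.206
finger_force: 0.0
```

```bash
python3 -c "
from meas import *; run('scene','lev2.png'); run('top','lev2t.png')" | grep -A1 -E 'red|elsew'; python3 go.py .553 -.132 .15 -.022
```

```text
scene red elsewhere 153 mean [ 0.6006 -0.0615  0.1134] zmax 0.1219658545356957 [ 0.5983 -0.0628] [18.8 22. ] 66.47
   fin z>.1: 152 [ 0.6007 -0.0615  0.1136] [ 0.5983 -0.0628] [18.8 22. ] 66.47
--
scene orange elsewhere 695 mean [ 0.5607 -0.3071  0.0752] zmax 0.29000700771232407 [ 0.5796 -0.1827] [113.2 299.1] 4.79
   fin z>.1: 98 [ 0.5551 -0.2961  0.1181] [ 0.5586 -0.1815] [ 57.5 296.3] 7.52
--
scene yellow elsewhere 760 mean [ 0.5612 -0.1816  0.0856] zmax 0.29248390702723875 [ 0.5426 -0.1215] [ 61.1 179.4] 2.45
   fin z>.1: 149 [ 0.553  -0.1532  0.1525] [ 0.5361 -0.1198] [173.5  60.7] 87.84
--
scene green elsewhere 221 mean [ 0.5599 -0.1204  0.075 ] zmax 0.10960312721844667 [ 0.5569 -0.1292] [30.9 36.8] 86.41
   fin z>.1: 35 [ 0.5575 -0.1314  0.1074] [ 0.5565 -0.1316] [14.7 26.7] 4.01
--
top orange elsewhere 314 mean [ 0.5478 -0.3117  0.0858] zmax 0.5779675281452948 [ 0.5509 -0.2211] [229.   36.1] 88.64
   fin z>.1: 91 [ 0.5491 -0.3101  0.1213] [ 0.5484 -0.2194] [ 14.3 226.5] 0.66
--
top yellow elsewhere 170 mean [ 0.5442 -0.189   0.1459] zmax 0.6040204974928308 [ 0.5346 -0.1561] [ 38.1 127.4] 20.41
   fin z>.1: 86 [ 0.541  -0.1768  0.2158] [ 0.53   -0.1535] [ 19.  121.9] 26.28
t 5.75 pos [ 0.5317 -0.0647  0.2231] F [ 0.1 -0.8  0.2] open 0.297 q [ 0.    0.62  0.05  1.9  -0.05  0.61  0.07]
dp [-66.8  21.6  73.4] twist [0.013 0.001 0.003]
```

>>> step_arm --motion '[{"dp": [-33,12,0],"twist": [0,0,0],"hand": 1},{"dp": [-67,23,20],"twist": [0.01,0,0.003],"hand": 1},{"dp": [-67,23,70],"twist": [0.01,0,0.003],"hand": 1},{"dp": [-67,23,70],"twist": [0.01,0,0.003],"hand": 1}]'

```text
clock: 6.25
tool_pos: [0.5472, -0.1311, 0.1446]
eef_rot: [0.715, 0.699, -0.005, -0.006]
contact_force: [-0.4, 0.6, 0.9]
opening: 0.753
finger_force: 0.0
```

```bash
python3 go.py .5545 -.1315 .1 -.022
```

```text
t 6.25 pos [ 0.5472 -0.1311  0.1446] F [-0.4  0.6  0.9] open 0.753 q [ 0.13  0.78  0.03  1.85 -0.04  0.53  0.17]
dp [-0.3  8.1 44.5] twist [-0.017 -0.001  0.001]
```

>>> step_arm --motion '[{"dp": [0,6,10],"twist": [-0.012,0,0],"hand": 1},{"dp": [0,6,30],"twist": [-0.012,0,0],"hand": 1},{"dp": [0,6,42],"twist": [-0.012,0,0],"hand": 1},{"dp": [0,6,42],"twist": [-0.012,0,0],"hand": 1}]'

```text
clock: 6.75
tool_pos: [0.555, -0.1311, 0.1057]
eef_rot: [0.714, 0.7, 0.001, 0.001]
contact_force: [-0.2, -0.5, 0.5]
opening: 1.0
finger_force: 0.0
```

```bash
python3 go.py .5545 -.1315 .1 -.022
```

```text
t 6.75 pos [ 0.555  -0.1311  0.1057] F [-0.2 -0.5  0.5] open 1.0 q [ 0.14  0.84  0.03  1.86 -0.05  0.44  0.17]
dp [-0.4 -0.5  5.7] twist [ 0.002 -0.     0.002]
```

>>> step_arm --motion '[{"dp": [0,0,5],"twist": [0,0,0],"hand": 1},{"dp": [0,0,5],"twist": [0,0,0],"hand": 0},{"dp": [0,0,5],"twist": [0,0,0],"hand": -1},{"dp": [0,0,5],"twist": [0,0,0],"hand": -1},{"dp": [0,0,5],"twist": [0,0,0],"hand": -1}]' --force 50

```text
clock: 7.38
tool_pos: [0.5549, -0.1315, 0.1008]
eef_rot: [0.714, 0.7, 0.001, 0.001]
contact_force: [-0.4, 0.1, -0.4]
opening: 0.568
finger_force: 0.0
```

>>> step_arm --motion '[{"dp": [0,0,0],"twist": [0,0,0],"hand": -1},{"dp": [0,0,0],"twist": [0,0,0],"hand": -1}]'

```text
clock: 7.62
tool_pos: [0.5549, -0.1314, 0.1006]
eef_rot: [0.714, 0.7, 0.001, 0.001]
contact_force: [-0.5, 0.1, -0.6]
opening: 0.339
finger_force: 0.0
```

>>> step_arm --motion '[{"dp": [0,0,0],"twist": [0,0,0],"hand": -1},{"dp": [0,0,0],"twist": [0,0,0],"hand": -1},{"dp": [0,0,0],"twist": [0,0,0],"hand": -1}]'

```text
clock: 8.0
tool_pos: [0.5548, -0.1314, 0.1006]
eef_rot: [0.714, 0.7, 0.001, 0.001]
contact_force: [-0.9, 1.2, -0.5]
opening: 0.155
finger_force: 50.0
```

```bash
python3 -c "
from h import *; print(r.get_state())"
```

```text
{'clock': 8.0, 'q': array([ 0.1375635 ,  0.85244909,  0.02460519,  1.86040592, -0.04550374,
        0.42741859,  0.17418526]), 'qd': array([ 5.81077907e-04,  1.29961675e-03, -7.78878128e-04, -1.32835491e-04,
       -2.27399656e-04, -4.54389001e-05,  7.19745156e-04]), 'joint_torque': array([-9.83669859e-03, -5.26143837e+01,  1.77236918e+00, -8.31858605e+00,
       -2.56288040e-02,  1.13748822e-03,  6.88374286e-06]), 'tool_pos': array([ 0.55479536, -0.13139955,  0.10061964]), 'eef_rot': array([7.14475914e-01, 6.99659400e-01, 6.89963886e-04, 6.44861872e-04]), 'contact_force': array([-0.86580403,  1.2079861 , -0.51894489]), 'moment': array([-0.05435313,  0.08158179,  0.01628674]), 'finger_force': 49.991558846086264, 'opening': 0.15482355308762852}
```

>>> step_arm --motion '[{"dp": [0,0,-4],"twist": [0,0,0],"hand": -1},{"dp": [0,0,-8],"twist": [0,0,0],"hand": -1},{"dp": [0,0,-14],"twist": [0,0,0],"hand": -1},{"dp": [0,0,-24],"twist": [0,0,0],"hand": -1},{"dp": [0,0,-40],"twist": [0,0,0],"hand": -1}]'

```text
clock: 8.62
tool_pos: [0.5554, -0.1316, 0.1424]
eef_rot: [0.715, 0.7, 0.001, 0.001]
contact_force: [0.2, 0.1, -1.7]
opening: 0.152
finger_force: 50.0
```

>>> step_arm --motion '[{"dp": [0,0,-30],"twist": [0,0,0],"hand": -1},{"dp": [0,0,-70],"twist": [0,0,0],"hand": -1},{"dp": [0,0,-90],"twist": [0,0,0],"hand": -1},{"dp": [0,0,-90],"twist": [0,0,0],"hand": -1}]'

```text
clock: 9.12
tool_pos: [0.5561, -0.1318, 0.2337]
eef_rot: [0.715, 0.7, 0.003, 0.003]
contact_force: [0.5, 0.6, -1.7]
opening: 0.156
finger_force: 50.0
```

```bash
python3 go.py .5325 .1042 .24 .015; python3 -c "
from meas import *; run('scene','g1.png')"|grep -A1 'green else'
```

```text
t 9.12 pos [ 0.5561 -0.1318  0.2337] F [ 0.5  0.6 -1.7] open 0.156 q [ 0.13  0.65  0.04  1.77 -0.04  0.71  0.17]
dp [235.4 -28.6  -6.7] twist [ 0.008  0.001 -0.036]
scene green elsewhere 261 mean [ 0.5606 -0.1175  0.2058] zmax 0.24128104505476528 [ 0.5629 -0.1199] [24.1 41.1] 51.8
   fin z>.1: 261 [ 0.5606 -0.1175  0.2058] [ 0.5629 -0.1199] [24.1 41.1] 51.8
```

>>> step_arm --motion '[{"dp": [45,-6,-5],"twist": [0,0,-0.008],"hand": -1},{"dp": [95,-12,-5],"twist": [0,0,-0.016],"hand": -1},{"dp": [145,-18,-5],"twist": [0,0,-0.024],"hand": -1},{"dp": [195,-24,-5],"twist": [0,0,-0.03],"hand": -1},{"dp": [235,-29,-5],"twist": [0,0,-0.036],"hand": -1}]'

```text
clock: 9.8
tool_pos: [0.5294, 0.1065, 0.2347]
eef_rot: [0.701, 0.713, 0.0, -0.0]
contact_force: [0.6, 0.1, -1.2]
opening: 0.155
finger_force: 50.0
```

>>> step_arm --motion '[{"dp": [0,0,20],"twist": [0,0,0],"hand": -1},{"dp": [0,0,50],"twist": [0,0,0],"hand": -1},{"dp": [0,0,75],"twist": [0,0,0],"hand": -1},{"dp": [0,0,75],"twist": [0,0,0],"hand": -1}]'

```text
clock: 10.3
tool_pos: [0.5288, 0.1038, 0.1585]
eef_rot: [0.702, 0.712, -0.002, -0.001]
contact_force: [-0.3, 0.0, -1.5]
opening: 0.152
finger_force: 50.0
```

```bash
python3 go.py .532 .1042 .136 .015; python3 -c "
from meas import *; run('scene','g2.png')"|grep  'green'
```

```text
t 10.3 pos [0.5288 0.1038 0.1585] F [-0.3  0.  -1.5] open 0.152 q [-0.31  0.73  0.06  1.92 -0.08  0.49 -0.19]
dp [ 0.4  3.3 22.5] twist [-0.003  0.001  0.   ]
scene green pad 377 mean [0.5404 0.1114 0.0513] zmax 0.05391574924773568 [0.5335 0.1042] [61.3 53.6] 1.22
scene green shelftop 105 mean [0.5364 0.1172 0.1266] zmax 0.14941168381972114 [0.5354 0.115 ] [23.6 42.2] 48.97
```

>>> step_arm --motion '[{"dp": [0,3,8],"twist": [0,0,0],"hand": -1},{"dp": [0,3,16],"twist": [0,0,0],"hand": -1},{"dp": [0,3,21],"twist": [0,0,0],"hand": -1},{"dp": [0,3,23],"twist": [0,0,0],"hand": -1},{"dp": [0,3,23],"twist": [0,0,0],"hand": -1}]'

```text
clock: 10.98
tool_pos: [0.5336, 0.1042, 0.1375]
eef_rot: [0.702, 0.712, 0.001, 0.001]
contact_force: [-0.3, -0.0, -2.7]
opening: 0.15
finger_force: 50.0
```

>>> step_arm --motion '[{"dp": [0,-1,1],"twist": [0,0,0],"hand": -1},{"dp": [0,-1,2],"twist": [0,0,0],"hand": -1},{"dp": [0,-1,2],"twist": [0,0,0],"hand": -1}]'

```text
clock: 11.35
tool_pos: [0.5327, 0.1042, 0.1356]
eef_rot: [0.702, 0.712, 0.001, 0.001]
contact_force: [0.2, 0.5, -1.1]
opening: 0.152
finger_force: 50.0
```

>>> step_arm --motion '[{"dp": [0,0,1],"twist": [0,0,0],"hand": -1},{"dp": [0,0,1],"twist": [0,0,0],"hand": 0.2},{"dp": [0,0,1],"twist": [0,0,0],"hand": 0.5},{"dp": [0,0,1],"twist": [0,0,0],"hand": 0.5},{"dp": [0,0,1],"twist": [0,0,0],"hand": 0.5}]'

```text
clock: 11.98
tool_pos: [0.5327, 0.1041, 0.1345]
eef_rot: [0.702, 0.712, 0.001, 0.001]
contact_force: [0.0, -0.0, 0.2]
opening: 0.587
finger_force: 0.0
```

>>> step_arm --motion '[{"dp": [0,0,0],"twist": [0,0,0],"hand": 0.5},{"dp": [0,0,-40],"twist": [0,0,0],"hand": 0.8},{"dp": [0,0,-80],"twist": [0,0,0],"hand": 1},{"dp": [-50,0,-80],"twist": [0,0,0],"hand": 1},{"dp": [-100,0,-80],"twist": [0,0,0],"hand": 1}]'

```text
clock: 12.6
tool_pos: [0.5345, 0.0037, 0.2153]
eef_rot: [0.701, 0.713, 0.001, 0.001]
contact_force: [0.7, -1.1, -1.5]
opening: 0.997
finger_force: 0.0
```

```bash
python3 go.py .553 -.194 .15 -.022; python3 -c "
from meas import *; run('scene','g3.png');run('top','g3t.png')"|grep -E -A1 'green|else'
```

```text
t 12.6 pos [0.5345 0.0037 0.2153] F [ 0.7 -1.1 -1.5] open 0.997 q [-0.12  0.63  0.05  1.9  -0.05  0.61 -0.03]
dp [-198.    14.9   65.3] twist [ 0.004 -0.     0.039]
scene red elsewhere 142 mean [ 0.6012 -0.0638  0.1131] zmax 0.12175341816665425 [ 0.5895 -0.1926] [280.   21.4] 86.39
   fin z>.1: 141 [ 0.6014 -0.0619  0.1134] [ 0.5998 -0.0619] [15.6 23.1] 35.29
--
scene orange elsewhere 668 mean [ 0.5593 -0.3105  0.0744] zmax 0.2795287496425754 [ 0.5607 -0.1473] [ 98.8 373.1] 8.57
   fin z>.1: 89 [ 0.5535 -0.3075  0.1098] [ 0.5241 -0.1499] [ 15.7 367.9] 10.12
--
scene yellow elsewhere 733 mean [ 0.5612 -0.1861  0.0778] zmax 0.2841584756715331 [ 0.5398 -0.087 ] [ 56.4 253.7] 14.31
   fin z>.1: 122 [ 0.5515 -0.1744  0.1199] [ 0.5417 -0.0831] [ 55.5 248.6] 15.91
scene green pad 215 mean [0.544  0.1136 0.0513] zmax 0.05361977129963025 [0.5125 0.1049] [ 53.4 101.4] 89.91
scene green shelftop 265 mean [0.5414 0.1077 0.1182] zmax 0.14434584223087898 [0.5359 0.1046] [37.7 33. ] 0.32
scene blue pad 680 mean [0.5331 0.1684 0.0513] zmax 0.05393039796845667 [0.5318 0.1682] [64.1 53.8] 0.57
--
top orange elsewhere 319 mean [ 0.5497 -0.3112  0.0802] zmax 0.1103636483005277 [ 0.6094 -0.2487] [220.9  84.4] 61.02
   fin z>.1: 88 [ 0.5493 -0.3169  0.1058] [ 0.5495 -0.3173] [28. 14.] 88.43
--
top yellow elsewhere 281 mean [ 0.5497 -0.1912  0.0829] zmax 0.11172598664098299 [ 0.551  -0.1943] [34.7 36.1] 89.49
   fin z>.1: 87 [ 0.5517 -0.1939  0.106 ] [ 0.5519 -0.1945] [27.9 13.9] 88.94
top green pad 127 mean [0.5264 0.111  0.0507] zmax 0.056778456343900885 [0.5313 0.1071] [55.5 45. ] 0.4
top green shelftop 247 mean [0.5298 0.1024 0.1209] zmax 0.14492779851042958 [0.5306 0.1024] [34.8 36.4] 88.57
top blue pad 547 mean [0.5302 0.1682 0.0507] zmax 0.05620294215041155 [0.5302 0.1685] [59.7 52.1] 2.18
```

>>> step_arm --motion '[{"dp": [-50,4,0],"twist": [0,0,0.01],"hand": 1},{"dp": [-100,8,0],"twist": [0,0,0.02],"hand": 1},{"dp": [-150,11,10],"twist": [0,0,0.03],"hand": 1},{"dp": [-198,15,45],"twist": [0,0,0.039],"hand": 1},{"dp": [-198,15,65],"twist": [0,0,0.039],"hand": 1}]'

```text
clock: 13.32
tool_pos: [0.5511, -0.1988, 0.1482]
eef_rot: [0.718, 0.696, -0.001, 0.001]
contact_force: [0.4, 0.6, -0.3]
opening: 1.003
finger_force: 0.0
```

>>> step_arm --motion '[{"dp": [0,0,0],"twist": [0,0,0],"hand": 1},{"dp": [0,0,20],"twist": [0,0,0],"hand": 1},{"dp": [0,0,40],"twist": [0,0,0],"hand": 1},{"dp": [0,0,44],"twist": [0,0,0],"hand": 1},{"dp": [0,0,44],"twist": [0,0,0],"hand": 1}]'

```text
clock: 13.95
tool_pos: [0.5529, -0.1929, 0.1064]
eef_rot: [0.715, 0.699, 0.001, 0.001]
contact_force: [0.8, -0.2, -0.8]
opening: 1.001
finger_force: 0.0
```

```bash
python3 go.py .5528 -.194 .1 -.022
```

```text
t 13.95 pos [ 0.5529 -0.1929  0.1064] F [ 0.8 -0.2 -0.8] open 1.001 q [ 0.25  0.85  0.01  1.81 -0.02  0.47  0.25]
dp [-1.1 -0.1  6.4] twist [ 0.003 -0.    -0.001]
```

>>> step_arm --motion '[{"dp": [-1,0,6],"twist": [0,0,0],"hand": 0},{"dp": [-1,0,6],"twist": [0,0,0],"hand": -1},{"dp": [-1,0,6],"twist": [0,0,0],"hand": -1},{"dp": [-1,0,6],"twist": [0,0,0],"hand": -1},{"dp": [-1,0,6],"twist": [0,0,0],"hand": -1}]'

```text
clock: 14.58
tool_pos: [0.5523, -0.1946, 0.0997]
eef_rot: [0.716, 0.699, 0.001, 0.001]
contact_force: [-0.3, 0.2, 0.5]
opening: 0.454
finger_force: 0.0
```

>>> step_arm --motion '[{"dp": [0,0,0],"twist": [0,0,0],"hand": -1},{"dp": [0,0,0],"twist": [0,0,0],"hand": -1},{"dp": [0,0,0],"twist": [0,0,0],"hand": -1},{"dp": [0,0,0],"twist": [0,0,0],"hand": -1}]'

```text
clock: 15.08
tool_pos: [0.5523, -0.1945, 0.0995]
eef_rot: [0.716, 0.699, 0.001, 0.001]
contact_force: [0.7, -0.2, -1.1]
opening: 0.156
finger_force: 49.9
```

Gripped at 50 N with an opening of 13.7 mm, so it has the fin. Lifting.

>>> step_arm --motion '[{"dp": [0,0,-4],"twist": [0,0,0],"hand": -1},{"dp": [0,0,-8],"twist": [0,0,0],"hand": -1},{"dp": [0,0,-14],"twist": [0,0,0],"hand": -1},{"dp": [0,0,-24],"twist": [0,0,0],"hand": -1},{"dp": [0,0,-40],"twist": [0,0,0],"hand": -1}]'

```text
clock: 15.7
tool_pos: [0.552, -0.1948, 0.1412]
eef_rot: [0.716, 0.698, 0.001, 0.001]
contact_force: [-0.6, -0.6, -1.4]
opening: 0.152
finger_force: 49.9
```

>>> step_arm --motion '[{"dp": [0,0,-50],"twist": [0,0,0],"hand": -1},{"dp": [0,0,-100],"twist": [0,0,0],"hand": -1},{"dp": [0,0,-140],"twist": [0,0,0],"hand": -1},{"dp": [0,0,-140],"twist": [0,0,0],"hand": -1}]'

```text
clock: 16.2
tool_pos: [0.5536, -0.1955, 0.2845]
eef_rot: [0.716, 0.698, 0.003, 0.005]
contact_force: [-0.4, 0.5, -2.7]
opening: 0.154
finger_force: 49.9
```

```bash
python3 go.py .5288 .2955 .27 .015; python3 -c "
from meas import *; run('scene','y1.png');run('top')"|grep -E 'yellow|shelftop'
```

```text
t 16.2 pos [ 0.5536 -0.1955  0.2845] F [-0.4  0.5 -2.7] open 0.154 q [ 0.24  0.6   0.03  1.67 -0.02  0.86  0.26]
dp [490.2 -37.1  13. ] twist [ 0.011  0.003 -0.04 ]
scene yellow pad 810 mean [0.5312 0.2963 0.0511] zmax 0.05349136991197012 [0.5294 0.2961] [65.1 54.7] 1.27
scene yellow elsewhere 779 mean [ 0.5638 -0.1859  0.256 ] zmax 0.37111989049829297 [ 0.5779 -0.1892] [47.5 82.9] 88.26
scene green shelftop 250 mean [0.541  0.1075 0.1187] zmax 0.14408457501150407 [0.5354 0.1044] [34.5 33.3] 1.19
top yellow pad 584 mean [0.528  0.2956 0.0506] zmax 0.056510494713269965 [0.5279 0.2957] [55.1 59.6] 89.35
top yellow elsewhere 71 mean [ 0.5581 -0.1788  0.2506] zmax 0.33786429206121615 [ 0.5616 -0.1768] [12.6 28. ] 79.5
top green shelftop 248 mean [0.53   0.1025 0.121 ] zmax 0.14763062791279502 [0.5305 0.1025] [35.3 36.1] 88.77
```

>>> step_arm --motion '[{"dp": [50,-4,0],"twist": [0,0,-0.004],"hand": -1},{"dp": [105,-8,0],"twist": [0,0,-0.01],"hand": -1},{"dp": [160,-12,0],"twist": [0,0,-0.016],"hand": -1},{"dp": [215,-16,0],"twist": [0,0,-0.02],"hand": -1},{"dp": [270,-20,0],"twist": [0,0,-0.025],"hand": -1}]'

```text
clock: 16.92
tool_pos: [0.5369, 0.0773, 0.2781]
eef_rot: [0.707, 0.707, -0.001, -0.0]
contact_force: [0.4, 0.0, -1.4]
opening: 0.158
finger_force: 49.9
```

>>> step_arm --motion '[{"dp": [50,-4,0],"twist": [0,0,-0.004],"hand": -1},{"dp": [100,-8,0],"twist": [0,0,-0.008],"hand": -1},{"dp": [150,-12,0],"twist": [0,0,-0.012],"hand": -1},{"dp": [195,-15,5],"twist": [0,0,-0.015],"hand": -1},{"dp": [220,-17,10],"twist": [0,0,-0.015],"hand": -1}]'

```text
clock: 17.55
tool_pos: [0.5191, 0.2986, 0.2676]
eef_rot: [0.7, 0.714, -0.001, -0.0]
contact_force: [-0.5, 0.0, -1.1]
opening: 0.149
finger_force: 49.9
```

>>> step_arm --motion '[{"dp": [0,0,30],"twist": [0,0,0],"hand": -1},{"dp": [0,0,70],"twist": [0,0,0],"hand": -1},{"dp": [0,0,100],"twist": [0,0,0],"hand": -1},{"dp": [0,0,110],"twist": [0,0,0],"hand": -1},{"dp": [0,0,110],"twist": [0,0,0],"hand": -1}]'

```text
clock: 18.18
tool_pos: [0.5208, 0.2954, 0.1588]
eef_rot: [0.701, 0.713, -0.0, 0.0]
contact_force: [-0.6, -0.7, -0.6]
opening: 0.155
finger_force: 49.9
```

```bash
python3 go.py .5288 .2955 .135 .015
```

```text
t 18.18 pos [0.5208 0.2954 0.1588] F [-0.6 -0.7 -0.6] open 0.155 q [-0.62  0.79  0.05  1.74 -0.05  0.61 -0.53]
dp [-0.   8.  23.8] twist [0.    0.001 0.001]
```

>>> step_arm --motion '[{"dp": [0,7,6],"twist": [0,0,0],"hand": -1},{"dp": [0,7,13],"twist": [0,0,0],"hand": -1},{"dp": [0,7,20],"twist": [0,0,0],"hand": -1},{"dp": [0,7,22],"twist": [0,0,0],"hand": -1},{"dp": [0,7,22],"twist": [0,0,0],"hand": -1}]'

```text
clock: 18.8
tool_pos: [0.5282, 0.2959, 0.1375]
eef_rot: [0.701, 0.713, 0.001, 0.001]
contact_force: [0.6, -0.1, -1.6]
opening: 0.156
finger_force: 49.9
```

```bash
python3 go.py .5288 .2955 .1345 .015
```

```text
t 18.8 pos [0.5282 0.2959 0.1375] F [ 0.6 -0.1 -1.6] open 0.156 q [-0.61  0.83  0.04  1.74 -0.05  0.58 -0.52]
dp [-0.4  0.5  3. ] twist [0.002 0.    0.001]
```

>>> step_arm --motion '[{"dp": [0,0,1],"twist": [0,0,0],"hand": -1},{"dp": [0,0,2],"twist": [0,0,0],"hand": -1},{"dp": [0,0,3],"twist": [0,0,0],"hand": -1},{"dp": [0,0,3],"twist": [0,0,0],"hand": -1}]'

```text
clock: 19.3
tool_pos: [0.5284, 0.296, 0.1346]
eef_rot: [0.701, 0.713, 0.001, 0.001]
contact_force: [0.3, -0.4, -1.5]
opening: 0.155
finger_force: 49.9
```

>>> step_arm --motion '[{"dp": [0,0,0.5],"twist": [0,0,0],"hand": 0.2},{"dp": [0,0,0.5],"twist": [0,0,0],"hand": 0.5},{"dp": [0,0,0.5],"twist": [0,0,0],"hand": 0.5},{"dp": [0,0,0.5],"twist": [0,0,0],"hand": 0.5},{"dp": [0,0,0.5],"twist": [0,0,0],"hand": 0.5}]'

```text
clock: 19.92
tool_pos: [0.5284, 0.2959, 0.1341]
eef_rot: [0.701, 0.713, 0.001, 0.001]
contact_force: [-0.1, 0.9, -0.4]
opening: 0.701
finger_force: 0.0
```

>>> step_arm --motion '[{"dp": [0,0,-40],"twist": [0,0,0],"hand": 0.8},{"dp": [0,0,-80],"twist": [0,0,0],"hand": 1},{"dp": [-50,0,-90],"twist": [0,0,0],"hand": 1},{"dp": [-100,0,-90],"twist": [0,0,0],"hand": 1},{"dp": [-150,0,-90],"twist": [0,0,0],"hand": 1}]'

```text
clock: 20.55
tool_pos: [0.5307, 0.1445, 0.2245]
eef_rot: [0.701, 0.713, 0.001, 0.001]
contact_force: [0.1, -1.2, -0.8]
opening: 0.999
finger_force: 0.0
```

```bash
python3 go.py .5502 -.3175 .22 -.022; python3 -c "
from meas import *; run('scene');run('top','y3t.png')"|grep -E -A1 'yellow|shelftop|orange else'
```

```text
t 20.55 pos [0.5307 0.1445 0.2245] F [ 0.1 -1.2 -0.8] open 0.999 q [-0.37  0.64  0.03  1.84 -0.02  0.66 -0.31]
dp [-462.3   11.9    4.5] twist [ 0.003 -0.     0.038]
scene orange elsewhere 669 mean [ 0.5596 -0.311   0.0739] zmax 0.10994896205643095 [ 0.6184 -0.2481] [211.4  91.7] 59.39
   fin z>.1: 93 [ 0.5551 -0.3149  0.1058] [ 0.5533 -0.316 ] [15.2 28. ] 3.92
scene yellow pad 612 mean [0.5322 0.3028 0.051 ] zmax 0.05413127307655019 [0.5215 0.3045] [52.2 89.6] 77.54
scene yellow shelftop 874 mean [0.5476 0.2623 0.1175] zmax 0.2995557657945585 [0.5266 0.2227] [122.4  88.2] 84.15
scene green pad 200 mean [0.543  0.1159 0.0513] zmax 0.053370161652375514 [0.5134 0.1058] [53.2 99.8] 87.88
scene green shelftop 202 mean [0.541  0.1115 0.1155] zmax 0.1440456056043357 [0.535  0.1078] [37.  26.3] 0.84
scene blue pad 682 mean [0.5329 0.1684 0.0512] zmax 0.05388828252568678 [0.5314 0.168 ] [63.7 54. ] 0.72
--
top orange elsewhere 316 mean [ 0.549  -0.3119  0.0806] zmax 0.11238217849141363 [ 0.5775 -0.2332] [203.1  92.2] 89.52
   fin z>.1: 86 [ 0.5494 -0.317   0.106 ] [ 0.5495 -0.318 ] [28.9 13.9] 88.59
--
top green shelftop 239 mean [0.5302 0.1027 0.1206] zmax 0.14608909014704552 [0.5305 0.1023] [35.1 36.1] 88.37
```

>>> step_arm --motion '[{"dp": [-50,1,0],"twist": [0,0,0.004],"hand": 1},{"dp": [-105,3,0],"twist": [0,0,0.01],"hand": 1},{"dp": [-160,4,0],"twist": [0,0,0.014],"hand": 1},{"dp": [-215,6,0],"twist": [0,0,0.018],"hand": 1},{"dp": [-270,7,0],"twist": [0,0,0.022],"hand": 1}]'

```text
clock: 21.28
tool_pos: [0.5424, -0.125, 0.2242]
eef_rot: [0.709, 0.705, 0.001, 0.001]
contact_force: [0.7, 0.9, -0.0]
opening: 1.001
finger_force: 0.0
```

```bash
python3 go.py .5502 -.3175 .15 -.022; python3 -c "
from meas import *; run('top','y4t.png')"|grep -E -A1 'yellow|shelftop|orange else'
```

```text
t 21.27 pos [ 0.5424 -0.125   0.2242] F [ 0.7  0.9 -0. ] open 1.001 q [ 0.16  0.64 -0.02  1.82  0.02  0.67  0.12]
dp [-192.5    8.6   74.2] twist [ 0.003 -0.     0.017]
top orange elsewhere 273 mean [ 0.5432 -0.302   0.1348] zmax 0.6155605561750502 [ 0.5499 -0.2388] [ 89.4 192.5] 16.88
   fin z>.1: 112 [ 0.5397 -0.2811  0.2202] [ 0.5382 -0.2389] [ 41.4 185.6] 16.3
top yellow pad 517 mean [0.526  0.2983 0.0508] zmax 0.056305981141076655 [0.5281 0.296 ] [61.  54.2] 2.31
top yellow shelftop 313 mean [0.5388 0.2411 0.1188] zmax 0.1451229536593528 [0.5398 0.2441] [36.7 36.3] 0.47
top green pad 145 mean [0.5283 0.1058 0.0506] zmax 0.060381071195724 [0.5313 0.1045] [50.6 54.8] 89.08
top green shelftop 245 mean [0.5301 0.1026 0.1212] zmax 0.1475950113662119 [0.5304 0.1025] [35.  36.2] 88.81
top blue pad 548 mean [0.53   0.1683 0.0507] zmax 0.05702606015263956 [0.5301 0.1683] [59.3 51. ] 0.31
```

```bash
python3 -c "
import cv2; i=cv2.imread('pics/y4t.png')[220:330,150:480]; cv2.imwrite('pics/c.png',cv2.resize(i,None,fx=2.4,fy=2.4,interpolation=2))"
```

```text
(no output)
```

View pics/c.png

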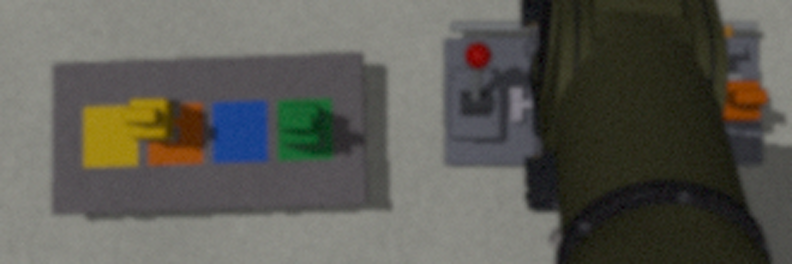

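```bash
python3 - <<'E'
from meas import *
for c in ['top','scene']:
    s=snap(c); W=cloud(s); m=masks(s)['yellow']&(W[...,1]>.18)&(W[...,1]<.36)
    P=W[m&(W[...,2]>.135)&(W[...,2]<.155)]; print(c,'fin',len(P),P.mean(0),*rect(P))
    P=W[m&(W[...,2]>.100)&(W[...,2]<.115)]; print(c,'body',len(P),P.mean(0),*rect(P))
E
python3 go.py .540 .241 .22 .015
```

```text
top fin 97 [0.5396 0.2435 0.141 ] [0.5395 0.2438] [28.6 13.6] 89.11
top body 189 [0.5387 0.2416 0.1093] [0.54   0.2443] [36.6 36.4] 88.92
scene fin 155 [0.5459 0.246  0.1403] [0.5434 0.2459] [15.4 28.8] 2.33
scene body 295 [0.5549 0.246  0.1083] [0.545  0.2458] [34.9 37. ] 89.84
t 21.43 pos [ 0.5418 -0.1278  0.2241] F [-0.3  0.2 -0.1] open 1.003 q [ 0.16  0.64 -0.02  1.82  0.02  0.67  0.11]
dp [368.7  -6.5   3.4] twist [ 0.002  0.002 -0.028]
```

The crop shows the yellow filter knocked aside (px ~150,118), across the yellow and orange pads and still upright. Green sits on its own pad and the red ball is over to +x. I'll fix yellow first.

>>> step_arm --motion '[{"dp": [55,-1,0],"twist": [0,0,-0.005],"hand": 1},{"dp": [110,-2,0],"twist": [0,0,-0.01],"hand": 1},{"dp": [165,-3,0],"twist": [0,0,-0.015],"hand": 1},{"dp": [220,-4,0],"twist": [0,0,-0.02],"hand": 1},{"dp": [270,-5,0],"twist": [0,0,-0.025],"hand": 1}]'

```text
clock: 22.05
tool_pos: [0.5376, 0.1507, 0.2242]
eef_rot: [0.699, 0.715, 0.001, 0.0]
contact_force: [0.9, 0.5, -0.3]
opening: 1.002
finger_force: 0.0
```

>>> step_arm --motion '[{"dp": [50,-1,0],"twist": [0,0,0],"hand": 1},{"dp": [95,-1,0],"twist": [0,0,0],"hand": 1},{"dp": [102,-1,20],"twist": [0,0,0],"hand": 1},{"dp": [102,-1,40],"twist": [0,0,0],"hand": 1},{"dp": [102,-1,40],"twist": [0,0,0],"hand": 1}]'

```text
clock: 22.68
tool_pos: [0.5336, 0.2497, 0.1828]
eef_rot: [0.699, 0.715, -0.001, -0.0]
contact_force: [-0.1, 0.0, -0.1]
opening: 1.002
finger_force: 0.0
```

```bash
python3 go.py .5405 .2445 .1345 .015
```

```text
t 22.68 pos [0.5336 0.2497 0.1828] F [-0.1  0.  -0.1] open 1.002 q [-0.54  0.74  0.04  1.76 -0.04  0.65 -0.45]
dp [-5.3  6.8 48.3] twist [-0.002  0.001  0.007]
```

>>> step_arm --motion '[{"dp": [-5,6,10],"twist": [0,0,0.007],"hand": 1},{"dp": [-5,6,30],"twist": [0,0,0.007],"hand": 1},{"dp": [-5,6,46],"twist": [0,0,0.007],"hand": 1},{"dp": [-5,6,46],"twist": [0,0,0.007],"hand": 0},{"dp": [-5,6,47],"twist": [0,0,0.007],"hand": -0.3}]'

```text
clock: 23.3
tool_pos: [0.5424, 0.2433, 0.1376]
eef_rot: [0.703, 0.711, 0.001, 0.001]
contact_force: [0.3, -0.7, -0.2]
opening: 0.795
finger_force: 0.0
```

```bash
python3 go.py .5405 .2445 .1345 .015
```

```text
t 23.3 pos [0.5424 0.2433 0.1376] F [ 0.3 -0.7 -0.2] open 0.795 q [-0.52  0.81  0.03  1.77 -0.04  0.55 -0.45]
dp [ 1.2 -1.9  3.1] twist [ 0.003 -0.    -0.003]
```

>>> step_arm --motion '[{"dp": [1,-1,3],"twist": [0,0,0],"hand": -1},{"dp": [1,-1,3],"twist": [0,0,0],"hand": -1},{"dp": [1,-1,3],"twist": [0,0,0],"hand": -1},{"dp": [1,-1,3],"twist": [0,0,0],"hand": -1},{"dp": [1,-1,3],"twist": [0,0,0],"hand": -1}]' --force 30

```text
clock: 23.92
tool_pos: [0.5409, 0.2442, 0.1342]
eef_rot: [0.703, 0.711, 0.001, 0.001]
contact_force: [0.0, 0.1, 0.0]
opening: 0.225
finger_force: 0.0
```

>>> step_arm --motion '[{"dp": [0,0,0],"twist": [0,0,0],"hand": -1},{"dp": [0,0,0],"twist": [0,0,0],"hand": -1},{"dp": [0,0,0],"twist": [0,0,0],"hand": -1},{"dp": [0,0,-10],"twist": [0,0,0],"hand": -1},{"dp": [0,0,-25],"twist": [0,0,0],"hand": -1}]'

```text
clock: 24.55
tool_pos: [0.5404, 0.244, 0.1596]
eef_rot: [0.703, 0.711, 0.0, 0.0]
contact_force: [0.2, 0.2, -1.7]
opening: 0.156
finger_force: 29.9
```

```bash
python3 go.py .5288 .2955 .16 .015; python3 - <<'E'
from meas import *
for c in ['top','scene']:
    s=snap(c); W=cloud(s); m=masks(s)['yellow']&(W[...,1]>.18)&(W[...,1]<.36)&(W[...,2]>.09)
    P=W[m]; print(c,len(P),*( (P.mean(0),*rect(P)) if len(P)>5 else ''))
E
```

```text
t 24.55 pos [0.5404 0.244  0.1596] F [ 0.2  0.2 -1.7] open 0.156 q [-0.52  0.78  0.04  1.76 -0.04  0.6  -0.45]
dp [ 51.6 -11.   -0.5] twist [ 0.001  0.001 -0.003]
top 97 [0.5332 0.2315 0.1523] [0.5201 0.2333] [24.2 68.5] 68.69
scene 611 [0.5591 0.2464 0.1318] [0.5555 0.2452] [57.9 56.9] 89.18
```

>>> step_arm --motion '[{"dp": [20,-4,0],"twist": [0,0,0],"hand": -1},{"dp": [42,-9,0],"twist": [0,0,0],"hand": -1},{"dp": [51,-10,0],"twist": [0,0,0],"hand": -1},{"dp": [51,-10,10],"twist": [0,0,0],"hand": -1},{"dp": [51,-10,22],"twist": [0,0,0],"hand": -1}]'

```text
clock: 25.28
tool_pos: [0.5304, 0.294, 0.1361]
eef_rot: [0.703, 0.711, 0.0, 0.001]
contact_force: [-0.4, -0.4, -2.7]
opening: 0.154
finger_force: 29.9
```

```bash
python3 go.py .5288 .2955 .1345 .015
```

```text
t 25.27 pos [0.5304 0.294  0.1361] F [-0.4 -0.4 -2.7] open 0.154 q [-0.61  0.83  0.05  1.73 -0.06  0.58 -0.52]
dp [ 1.6 -1.6  1.6] twist [ 0.002  0.001 -0.004]
```

>>> step_arm --motion '[{"dp": [1,-1,0],"twist": [0,0,0],"hand": -1},{"dp": [1,-1,2],"twist": [0,0,0],"hand": -1},{"dp": [1,-1,2],"twist": [0,0,0],"hand": -1},{"dp": [1,-1,2.5],"twist": [0,0,0],"hand": 0.2},{"dp": [1,-1,2.5],"twist": [0,0,0],"hand": 0.5}]'

```text
clock: 25.9
tool_pos: [0.5296, 0.2962, 0.135]
eef_rot: [0.703, 0.711, 0.001, 0.001]
contact_force: [0.4, -0.2, -0.2]
opening: 0.36
finger_force: 0.0
```

>>> step_arm --motion '[{"dp": [0,0,0],"twist": [0,0,0],"hand": 0.5},{"dp": [0,0,0],"twist": [0,0,0],"hand": 0.5},{"dp": [0,0,-40],"twist": [0,0,0],"hand": 1},{"dp": [0,0,-80],"twist": [0,0,0],"hand": 1},{"dp": [-50,0,-90],"twist": [0,0,0],"hand": 1}]'

```text
clock: 26.52
tool_pos: [0.5306, 0.2512, 0.2272]
eef_rot: [0.7, 0.714, 0.005, 0.0]
contact_force: [0.4, -1.3, -1.1]
opening: 0.926
finger_force: 0.0
```

>>> step_arm --motion '[{"dp": [-55,2,0],"twist": [0,0,0.005],"hand": 1},{"dp": [-110,4,0],"twist": [0,0,0.01],"hand": 1},{"dp": [-165,5,0],"twist": [0,0,0.015],"hand": 1},{"dp": [-220,7,0],"twist": [0,0,0.02],"hand": 1},{"dp": [-275,9,0],"twist": [0,0,0.025],"hand": 1}]'

```text
clock: 27.15
tool_pos: [0.542, -0.0306, 0.2248]
eef_rot: [0.712, 0.702, 0.001, 0.001]
contact_force: [0.1, -0.1, -0.8]
opening: 1.002
finger_force: 0.0
```

```bash
python3 go.py .5502 -.3175 .15 -.022; python3 -c "
from meas import *; run('top','y5t.png')"|grep -E -A1 'yellow|shelftop|orange else'
```

```text
t 27.15 pos [ 0.542  -0.0306  0.2248] F [ 0.1 -0.1 -0.8] open 1.002 q [-0.03  0.63  0.    1.86 -0.    0.65 -0.04]
dp [-286.8   11.7   74.8] twist [ 0.003 -0.     0.009]
top orange elsewhere 317 mean [ 0.5488 -0.3126  0.0822] zmax 0.5921002710403761 [ 0.5815 -0.2053] [262.   92.2] 87.61
   fin z>.1: 91 [ 0.5491 -0.3142  0.111 ] [ 0.5487 -0.2021] [ 14.  259.2] 0.36
top yellow pad 295 mean [0.5247 0.2896 0.0513] zmax 0.06406220736586055 [0.5281 0.305 ] [74.1 59.7] 89.01
top yellow shelftop 330 mean [0.5269 0.292  0.1178] zmax 0.1463494250218751 [0.5277 0.2959] [36.5 36.8] 1.0
top green pad 147 mean [0.5284 0.1057 0.0506] zmax 0.05941299414323087 [0.5314 0.1046] [50.4 55.2] 89.55
top green shelftop 247 mean [0.53   0.1025 0.1212] zmax 0.14621208089705462 [0.5305 0.1023] [35.4 36.2] 88.82
top blue pad 547 mean [0.53   0.1683 0.0507] zmax 0.05774130824323742 [0.5301 0.1682] [59.8 53.2] 2.11
```

Yellow is centred on its pad again. On to orange.

>>> step_arm --motion '[{"dp": [-60,2,0],"twist": [0,0,0.002],"hand": 1},{"dp": [-120,5,0],"twist": [0,0,0.004],"hand": 1},{"dp": [-180,7,0],"twist": [0,0,0.006],"hand": 1},{"dp": [-240,10,0],"twist": [0,0,0.008],"hand": 1},{"dp": [-285,12,30],"twist": [0,0,0.009],"hand": 1}]'

```text
clock: 27.82
tool_pos: [0.5516, -0.318, 0.1965]
eef_rot: [0.716, 0.698, 0.001, 0.004]
contact_force: [0.1, 0.1, 0.7]
opening: 1.0
finger_force: 0.0
```

>>> step_arm --motion '[{"dp": [0,0,20],"twist": [0,0,0],"hand": 1},{"dp": [0,0,40],"twist": [0,0,0],"hand": 1},{"dp": [0,0,50],"twist": [0,0,0],"hand": 1},{"dp": [0,0,50],"twist": [0,0,0],"hand": 1}]'

```text
clock: 28.32
tool_pos: [0.5503, -0.3135, 0.1442]
eef_rot: [0.715, 0.699, 0.001, 0.0]
contact_force: [0.7, 0.6, -0.1]
opening: 1.005
finger_force: 0.0
```

```bash
python3 go.py .5502 -.3172 .1 -.022
```

```text
t 28.32 pos [ 0.5503 -0.3135  0.1442] F [ 0.7  0.6 -0.1] open 1.005 q [ 0.47  0.84 -0.04  1.64  0.05  0.66  0.38]
dp [-3.7 -0.  44.2] twist [ 0.001 -0.001  0.   ]
```

>>> step_arm --motion '[{"dp": [-4,0,10],"twist": [0,0,0],"hand": 1},{"dp": [-4,0,28],"twist": [0,0,0],"hand": 1},{"dp": [-4,0,42],"twist": [0,0,0],"hand": 1},{"dp": [-4,0,43],"twist": [0,0,0],"hand": 0.5},{"dp": [-4,0,43],"twist": [0,0,0],"hand": 0}]' --force 50

```text
clock: 28.95
tool_pos: [0.5506, -0.3179, 0.1015]
eef_rot: [0.715, 0.699, 0.001, 0.001]
contact_force: [0.2, -0.3, -0.3]
opening: 0.8
finger_force: 0.0
```

>>> step_arm --motion '[{"dp": [0,0,0],"twist": [0,0,0],"hand": -1},{"dp": [0,0,0],"twist": [0,0,0],"hand": -1},{"dp": [0,0,0],"twist": [0,0,0],"hand": -1},{"dp": [0,0,0],"twist": [0,0,0],"hand": -1},{"dp": [0,0,0],"twist": [0,0,0],"hand": -1}]'

```text
clock: 29.58
tool_pos: [0.5505, -0.318, 0.1016]
eef_rot: [0.715, 0.699, 0.001, 0.001]
contact_force: [0.2, 0.4, 0.4]
opening: 0.228
finger_force: 0.0
```

>>> step_arm --motion '[{"dp": [0,0,0],"twist": [0,0,0],"hand": -1},{"dp": [0,0,0],"twist": [0,0,0],"hand": -1},{"dp": [0,0,0],"twist": [0,0,0],"hand": -1}]'

```text
clock: 29.95
tool_pos: [0.5505, -0.3179, 0.1016]
eef_rot: [0.715, 0.699, 0.001, 0.001]
contact_force: [0.2, -0.6, -0.1]
opening: 0.154
finger_force: 50.0
```

>>> step_arm --motion '[{"dp": [0,0,-4],"twist": [0,0,0],"hand": -1},{"dp": [0,0,-8],"twist": [0,0,0],"hand": -1},{"dp": [0,0,-14],"twist": [0,0,0],"hand": -1},{"dp": [0,0,-24],"twist": [0,0,0],"hand": -1},{"dp": [0,0,-40],"twist": [0,0,0],"hand": -1}]'

```text
clock: 30.58
tool_pos: [0.5505, -0.3184, 0.1435]
eef_rot: [0.715, 0.699, 0.001, 0.001]
contact_force: [-0.0, 0.4, -0.8]
opening: 0.155
finger_force: 50.0
```

>>> step_arm --motion '[{"dp": [0,0,-50],"twist": [0,0,0],"hand": -1},{"dp": [0,0,-100],"twist": [0,0,0],"hand": -1},{"dp": [0,0,-140],"twist": [0,0,0],"hand": -1},{"dp": [0,0,-140],"twist": [0,0,0],"hand": -1}]'

```text
clock: 31.08
tool_pos: [0.552, -0.3193, 0.2874]
eef_rot: [0.715, 0.699, 0.002, 0.006]
contact_force: [-0.6, 0.5, -1.3]
opening: 0.158
finger_force: 50.0
```

```bash
python3 go.py .5297 .2318 .28 .015; python3 -c "
from meas import *; run('scene');run('top')"|grep -E -A1 'shelftop|orange|red'
```

```text
t 31.07 pos [ 0.552  -0.3193  0.2874] F [-0.6  0.5 -1.3] open 0.158 q [ 0.48  0.67 -0.04  1.51  0.03  0.95  0.4 ]
dp [550.5 -34.9   4.5] twist [ 0.011  0.005 -0.038]
scene red elsewhere 148 mean [ 0.6009 -0.0612  0.1138] zmax 0.1220453776905504 [ 0.5996 -0.0622] [17.3 22.5] 29.43
   fin z>.1: 148 [ 0.6009 -0.0612  0.1138] [ 0.5996 -0.0622] [17.3 22.5] 29.43
scene orange pad 744 mean [0.5319 0.2327 0.0512] zmax 0.05494774169645811 [0.5298 0.2464] [65.9 83.6] 3.06
scene orange elsewhere 726 mean [ 0.5616 -0.3095  0.2523] zmax 0.3489795685654691 [ 0.6161 -0.244 ] [211.4  86.8] 60.16
   fin z>.1: 721 [ 0.5612 -0.3099  0.2538] [ 0.5591 -0.3053] [50.8 47.9] 64.94
--
scene yellow shelftop 903 mean [0.5413 0.2967 0.1146] zmax 0.1435317364619207 [0.5357 0.2972] [37.3 34.6] 84.89
scene yellow elsewhere 23 mean [ 0.5661 -0.2916  0.3466] zmax 0.3511344057050458 [ 0.565  -0.2926] [ 9.3 54.8] 87.01
--
scene green shelftop 246 mean [0.5413 0.1073 0.119 ] zmax 0.14394649131600068 [0.5359 0.1043] [34.4 34.8] 3.56
scene blue pad 682 mean [0.5329 0.1687 0.0512] zmax 0.05479710682928596 [0.529 0.227] [ 
[... 236 characters left out ...]
2 0.2317 0.0508] zmax 0.05763864613376146 [0.5291 0.2312] [54.1 59.8] 89.07
top orange elsewhere 212 mean [ 0.5503 -0.3026  0.2547] zmax 0.3436392117398943 [ 0.6004 -0.2349] [194.7  53.9] 60.88
   fin z>.1: 209 [ 0.5493 -0.3042  0.2577] [ 0.5489 -0.3012] [17.8 34.8] 84.18
--
top yellow shelftop 314 mean [0.5269 0.2925 0.1187] zmax 0.14630339023986205 [0.5278 0.2959] [36.6 37.3] 0.46
top green pad 138 mean [0.5289 0.1076 0.0509] zmax 0.05808491492053003 [0.5307 0.1042] [56.5 50.5] 0.73
top green shelftop 225 mean [0.5306 0.1032 0.1216] zmax 0.14596619983449743 [0.5307 0.1028] [34.3 36. ] 90.0
top blue pad 547 mean [0.5301 0.1681 0.0509] zmax 0.0564384412141663 [0.5299 0.168 ] [59.5 52.6] 2.49
```

>>> step_arm --motion '[{"dp": [50,-3,0],"twist": [0,0,-0.004],"hand": -1},{"dp": [105,-7,0],"twist": [0,0,-0.008],"hand": -1},{"dp": [160,-10,0],"twist": [0,0,-0.012],"hand": -1},{"dp": [220,-14,0],"twist": [0,0,-0.016],"hand": -1},{"dp": [280,-18,0],"twist": [0,0,-0.02],"hand": -1}]'

```text
clock: 31.8
tool_pos: [0.537, -0.0359, 0.2804]
eef_rot: [0.708, 0.706, -0.0, -0.0]
contact_force: [1.0, 0.5, -1.6]
opening: 0.159
finger_force: 50.0
```

>>> step_arm --motion '[{"dp": [60,-4,0],"twist": [0,0,-0.004],"hand": -1},{"dp": [120,-8,0],"twist": [0,0,-0.008],"hand": -1},{"dp": [180,-12,0],"twist": [0,0,-0.012],"hand": -1},{"dp": [230,-15,0],"twist": [0,0,-0.015],"hand": -1},{"dp": [265,-17,0],"twist": [0,0,-0.018],"hand": -1}]'

```text
clock: 32.42
tool_pos: [0.5201, 0.2301, 0.2802]
eef_rot: [0.7, 0.714, -0.001, -0.0]
contact_force: [0.6, -0.1, -0.6]
opening: 0.155
finger_force: 50.0
```

>>> step_arm --motion '[{"dp": [0,0,0],"twist": [0,0,0],"hand": -1}]'

```text
clock: 32.55
tool_pos: [0.5199, 0.231, 0.2802]
eef_rot: [0.699, 0.715, -0.0, -0.001]
contact_force: [1.1, -0.8, -2.6]
opening: 0.155
finger_force: 50.0
```

```bash
python3 go.py .5297 .2318 .16 .015
```

```text
t 32.55 pos [0.5199 0.231  0.2802] F [ 1.1 -0.8 -2.6] open 0.155 q [-0.49  0.59 -0.01  1.72  0.01  0.83 -0.48]
dp [  0.5   9.9 120.2] twist [-0.001 -0.001  0.007]
```

>>> step_arm --motion '[{"dp": [0,9,30],"twist": [0,0,0.006],"hand": -1},{"dp": [0,9,70],"twist": [0,0,0.006],"hand": -1},{"dp": [0,9,105],"twist": [0,0,0.006],"hand": -1},{"dp": [0,9,120],"twist": [0,0,0.006],"hand": -1},{"dp": [0,9,120],"twist": [0,0,0.006],"hand": -1}]'

```text
clock: 33.17
tool_pos: [0.5306, 0.2263, 0.1608]
eef_rot: [0.704, 0.71, -0.001, 0.001]
contact_force: [-0.1, -0.2, -1.1]
opening: 0.152
finger_force: 50.0
```

```bash
python3 go.py .5299 .2318 .1366 .015;  python3 -c "
from meas import *; run('scene');run('top')"|grep -E 'shelftop'
```

```text
t 33.17 pos [0.5306 0.2263 0.1608] F [-0.1 -0.2 -1.1] open 0.152 q [-0.48  0.76 -0.01  1.81  0.02  0.57 -0.49]
dp [ 5.6 -0.7 24.2] twist [-0.     0.002 -0.006]
scene orange shelftop 566 mean [0.5473 0.2265 0.125 ] zmax 0.2461971715513292 [0.5447 0.2265] [56.6 92.4] 46.51
scene yellow shelftop 941 mean [0.5416 0.2938 0.1189] zmax 0.23623672056031625 [0.5367 0.2585] [ 58.3 111.5] 9.87
scene green shelftop 257 mean [0.5438 0.1063 0.1177] zmax 0.14393606350630617 [0.5419 0.1038] [35.  23.1] 89.37
top orange shelftop 82 mean [0.5323 0.2083 0.1386] zmax 0.22146851973799841 [0.5216 0.2047] [57.7 20.4] 6.69
top green shelftop 132 mean [0.5381 0.1011 0.123 ] zmax 0.14657569269085347 [0.5329 0.1012] [33.8 35.6] 4.44
```

>>> step_arm --motion '[{"dp": [5,-1,4],"twist": [0,0,-0.005],"hand": -1},{"dp": [5,-1,12],"twist": [0,0,-0.005],"hand": -1},{"dp": [5,-1,19],"twist": [0,0,-0.005],"hand": -1},{"dp": [5,-1,22],"twist": [0,0,-0.005],"hand": -1},{"dp": [5,-1,23],"twist": [0,0,-0.005],"hand": -1}]'

```text
clock: 33.9
tool_pos: [0.5299, 0.2324, 0.1383]
eef_rot: [0.702, 0.712, 0.0, 0.001]
contact_force: [0.7, -0.2, -0.4]
opening: 0.153
finger_force: 50.0
```

```bash
python3 go.py .5299 .2318 .1366 .015
```

```text
t 33.9 pos [0.5299 0.2324 0.1383] F [ 0.7 -0.2 -0.4] open 0.153 q [-0.49  0.8  -0.01  1.82  0.02  0.53 -0.5 ]
dp [-0.6 -0.1  1.7] twist [ 0.002  0.    -0.   ]
```

>>> step_arm --motion '[{"dp": [0,0,1],"twist": [0,0,0],"hand": -1},{"dp": [0,0,2],"twist": [0,0,0],"hand": -1},{"dp": [0,0,2],"twist": [0,0,0],"hand": -1},{"dp": [0,0,2.5],"twist": [0,0,0],"hand": 0.2},{"dp": [0,0,2.5],"twist": [0,0,0],"hand": 0.5}]'

```text
clock: 34.52
tool_pos: [0.5302, 0.2326, 0.1363]
eef_rot: [0.702, 0.712, 0.001, 0.001]
contact_force: [0.3, -0.7, -0.4]
opening: 0.358
finger_force: 0.0
```

>>> step_arm --motion '[{"dp": [0,0,0],"twist": [0,0,0],"hand": 0.5},{"dp": [0,0,0],"twist": [0,0,0],"hand": 0.5},{"dp": [0,0,-40],"twist": [0,0,0],"hand": 0.6},{"dp": [0,0,-80],"twist": [0,0,0],"hand": 1},{"dp": [0,0,-110],"twist": [0,0,0],"hand": 1}]'

```text
clock: 35.15
tool_pos: [0.5301, 0.2326, 0.2478]
eef_rot: [0.702, 0.712, 0.001, 0.001]
contact_force: [-0.0, -0.5, -0.4]
opening: 0.925
finger_force: 0.0
```

>>> step_arm --motion '[{"dp": [-55,0,0],"twist": [0,0,0],"hand": 1},{"dp": [-110,-5,0],"twist": [0,0,0],"hand": 1},{"dp": [-165,-10,0],"twist": [0,0,0],"hand": 1},{"dp": [-220,-20,0],"twist": [0,0,0],"hand": 1},{"dp": [-260,-30,0],"twist": [0,0,0],"hand": 1}]'

```text
clock: 35.78
tool_pos: [0.5031, -0.0308, 0.2462]
eef_rot: [0.703, 0.712, 0.0, 0.001]
contact_force: [0.4, -0.7, -0.2]
opening: 1.002
finger_force: 0.0
```

>>> step_arm --motion '[{"dp": [0,0,0],"twist": [0,0,0],"hand": 1},{"dp": [0,0,0],"twist": [0,0,0],"hand": 1},{"dp": [0,0,0],"twist": [0,0,0],"hand": 1},{"dp": [0,0,0],"twist": [0,0,0],"hand": 1}]'

```text
clock: 36.28
tool_pos: [0.504, -0.0266, 0.246]
eef_rot: [0.701, 0.713, 0.001, 0.001]
contact_force: [1.0, 0.4, 0.1]
opening: 1.0
finger_force: 0.0
```

```bash
python3 -c "
from meas import *; run('scene','end.png');run('top','endt.png'); print(r.get_state()['tool_pos'])"|grep -E -v '^ '; python3 -c "
import cv2,numpy as np; a=cv2.imread('pics/end.png'); b=cv2.imread('pics/endt.png')
cv2.imwrite('pics/e.png',np.hstack([a[170:420,160:560],b[140:390,150:550]]))"
```

```text
scene red elsewhere 155 mean [ 0.6007 -0.0617  0.1139] zmax 0.12275516926248092 [ 0.5978 -0.0634] [20.7 22.2] 24.97
scene orange pad 334 mean [0.5389 0.2328 0.0512] zmax 0.06446358951431513 [0.5301 0.2414] [116.9  89. ] 27.75
scene orange shelftop 801 mean [0.5422 0.2327 0.1147] zmax 0.14406217685258743 [0.5346 0.2325] [34.9 35.7] 89.94
scene orange elsewhere 15 mean [ 0.5917 -0.186   0.0937] zmax 0.30943648321179873 [ 0.5793 -0.1386] [ 97.9 365.9] 28.14
scene yellow pad 358 mean [0.5394 0.2928 0.0511] zmax 0.06375878095889681 [0.5139 0.2964] [56.4 96.5] 87.88
scene yellow shelftop 902 mean [0.5413 0.2967 0.1147] zmax 0.14367318573813131 [0.5338 0.2965] [36.7 35.9] 1.76
scene yellow elsewhere 9 mean [ 0.4521 -0.0017  0.3054] zmax 0.3093736148163303 [ 0.4527 -0.0034] [ 3.6 10.6] 7.04
scene green pad 211 mean [0.5443 0.1141 0.0513] zmax 0.053769876838081876 [0.533  0.1042] [65.1 53.7] 1.66
scene green shelftop 259 mean [0.5411 0.1077 0.1189] zmax 0.14439003349662727 [0.5354 0.1046] [36.  33.1] 1.06
scene blue pad 685 mean [0.5328 0.1685 0.0513] zmax 0.05441322140562421 [0.5322 0.1684] [63.3 54.4] 0.5
top orange pad 286 mean [0.5259 0.2276 0.0514] zmax 0.06392794583528705 [0.5292 0.2372] [60.3 65.3] 1.22
top orange shelftop 299 mean [0.5276 0.2281 0.1195] zmax 0.14679931553217918 [0.5286 0.23  ] [36.5 35.8] 0.38
top yellow pad 282 mean [0.5245 0.29   0.0515] zmax 0.06428969230155035 [0.5277 0.3045] [60.  71.8] 0.83
top yellow shelftop 325 mean [0.5268 0.292  0.1176] zmax 0.14580162969802024 [0.5277 0.2952] [36.4 37. ] 0.95
top green pad 144 mean [0.5285 0.1065 0.0506] zmax 0.05763565405200555 [0.5312 0.1046] [50.3 54.7] 89.02
top green shelftop 243 mean [0.5301 0.1026 0.121 ] zmax 0.14655342893148893 [0.5306 0.1025] [34.9 36.3] 88.94
top blue pad 554 mean [0.5298 0.1681 0.0507] zmax 0.057821095002856815 [0.53   0.1675] [59.6 52.8] 0.9
[ 0.5039 -0.0271  0.246 ]
```

View pics/e.png

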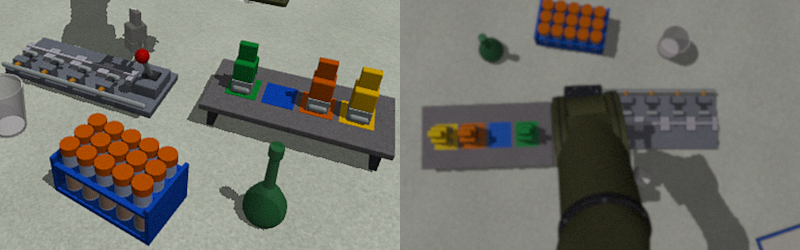

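All three filters stand upright and centred on their own pads (scene crop: green 243,70; orange 321,90; yellow 366,97). The lever ball (142,56) is over to +x and the bystanders are in place, so I'm handing in.

```bash
python3 -c "
from plant import r; print(r.finish_job())"
```

```text
the job is handed in; nothing more can be done
None
```

I swung the gas lever to off first, then stood the green, yellow and orange filters (blue was absent) upright on their own pads, putting yellow back after it was knocked aside; the job is handed in, but no verdict came back.

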